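# Roll the walnut dowel into the sawing cradle

### The job

Using only the fingertips or the outside of the fingers, roll the dark walnut dowel along the bench by its side, up the ramp of the sawing cradle and down into its V-groove. Then push it endwise along the groove until its end is up against the aluminium length stop, ready for sawing, and leave it lying there. Do not take the dowel between the fingers, lift it or ram it, and leave the other things on the bench where they are.

Things in the scene. Friction and masses are not known exactly. Their poses are not given: they have to be found in the camera images.
- blank: The dark walnut dowel to be sawn: a plain round bar 44 mm in diameter and 220 mm long, about 0.22 kg, lying on the bench. Origin at its middle, on its axis (22 mm above the bench at the start); its x axis runs along the bar, towards the end that is to meet the stop. Its y and z axes turn as it rolls. It rolls easily, stops soon when let go on the flat, and rolls back on the ramp; pushed above its mid-height it wedges there.
- blank_end (a point): Centre of the dowel's end face that is to meet the stop (110 mm along the bar's x from its middle).
- blank_tail (a point): Centre of the dowel's other end face (110 mm the other way), the face to push on endwise.
- cradle: The sawing cradle, bolted to the bench: a plywood V-groove with sides at 30 degrees to the bench, 210 mm long, a red rail behind it, an aluminium stop at one end. Origin on the bench under the bottom of the V, 125 mm from its open end. x runs along the groove towards the stop (the V and ramp reach from x = -125 to 85 mm); y points to the ramp side, from which the dowel is rolled in. A 4 mm saw slot crosses it at x = -25 mm.
- ramp_foot (a point): Point on the ramp's lower edge, on the bench, at y = 87 mm of the cradle. From here the plain ramp rises evenly to the crest.
- crest (a point): Point on the ramp's crest, 11 mm above the bench, at y = 17 mm of the cradle. From here the near side of the V falls at 30 degrees to 1 mm above the bench at y = 0.
- cheek (a point): Point on the upper edge of the V's far side, 24 mm above the bench, at y = -40 mm of the cradle. Behind it stand the red rail (48 mm high, to y = -73 mm) and a foot with two black hand knobs (34 mm high, to y = -107 mm).
- stop (a point): Centre of the top edge of the aluminium stop's face, 46 mm above the bench, at x = 85 mm, y = 0 of the cradle. The stop is 13 mm thick and spans y = -55 to 30 mm. At the other end, x = -125 mm, the groove is open, and the dowel overhangs it by 10 mm when it touches the stop.
- seat (a point): Point on the axis that the dowel has when it lies in the V, at the face of the stop: 26 mm above the bench, at x = 85 mm, y = 0 of the cradle, with the cradle's axes. The centre of the dowel's end face must come here.
- mallet: Bystander, loose: wooden mallet lying on its side, 250 mm long, head 68 mm across. Origin on its underside.
- chisel: Bystander, loose: wood chisel with a red handle lying flat, 270 mm long, 26 mm high. Origin on its underside.
- trysquare: Bystander, loose: try square with a dark wooden stock and a steel blade, lying flat, 220 by 115 mm, 19 mm high. Origin on its underside.
- glue: Bystander, loose: white glue bottle with an orange cap, standing, 54 mm across, 150 mm high. Origin on its underside.
- offcut: Bystander, loose: short pale beech dowel offcut standing on end, 44 mm across, 55 mm high. Origin on its underside.
- pencils: Bystander, loose: steel pot of pencils, 72 mm across, pot 95 mm high, pencils to about 190 mm. Origin on its underside.
There are look-alikes about, which are no part of the job. There is more than one size of the blank; the job needs the largest.

How it is judged:
By the outcome, as a careful person would: the job done as asked, in the order asked, and still so for the second after the job is handed in, with the robot touching nothing.
It also fails if it takes over 58 s, if anything falls off the work surface, if the arm or the gripper's body presses on something with over 40 N, if the wrist force passes 120 N, or if a joint passes its speed limit or range.

### The arm

A 6-joint arm with a two-finger parallel gripper is mounted at the origin on the work surface. World frame = base frame: x ahead of the robot, y to its left, z up, the work surface at z = 0. Lengths are in mm, angles in rad, forces in N, time in s.
With the tool pointing down it reaches from about 350 to 775 mm from the base axis. Payload 7.3 kg.
Tool frame: the origin (TCP) lies at the very end of the fingers, on their centre line; the grasp point (between the pads) lies bot.grip_point_offset behind it (bot.grip_point_offset is the distance from the TCP to the grasp point, in mm); z points along the fingers, y is the line along which they close (so a half turn about z gives the same grasp; the last joint's range is limited). The gripper opens to 92 mm and grips with 3 to 60 N. Pads are 19 mm wide; open, the fingers measure 130 mm over their backs; the gripper's body (75 mm by 190 mm) begins 47 mm behind the grasp point.
Start: joints at [-1.25, 0.342, 1.524, -0, 1.275, -0.146], TCP at [236.29, -468.841, 226.741] pointing down, gripper open.
Joint ranges: [-2.53, 2.53], [-0.77, 2.02], [0.04, 2.7], [-1, 4.14], [0.28, 2.66], [-3.11, 3.11]. Speed limits (rad/s): [2.57, 2.57, 3.14, 3.14, 3.14, 3.14].

### API

Orientations are given as [roll, pitch, yaw] about the fixed x, y, z axes, in that order (R = Rz(yaw) Ry(pitch) Rx(roll)).
In Python, from plant import bot gives the robot as it stands. The module is installed in compiled form; this text tells all that it offers.
- The arm moves only by the tool carry_out, never from a script. Its argument "plan" is a list of rows, each an object of numbers: "tx", "ty", "tz": the shift along the world's x, y, z in mm; "rx", "ry", "rz": the turn, a rotation vector about the world's x, y, z in rad. A call has 1 to 12 rows; each row shifts and turns the commanded pose from where the row before left it; what a row does not reach is not made up. A row lasts 1/10 s, in which the tool goes at most 50 mm and 8.59 degrees, less where a joint would pass 70% of its speed; a pose out of reach is approached as far as the arm can. A call with a gripper value outside its range is refused whole. "gripper" is the closure, from 0 (fully open) to 1 (shut), set as the call begins (left out, the last holds). The fingers move at their own pace and stop on an object; the grip force is fixed at half the most. Time passes only in rows, so rows that do not move let the fingers close. It gives the time, the measured TCP pose, the force, the opening and the grip force at its end, in the units of the state.
- bot.get_obs(): the state, without advancing time (a new reading comes with each control period).
- bot.capture(name): name is "scene" or "top" or "wrist"; returns the picture (384x512x3 uint8, red, green, blue); there is no depth.
- bot.camera_model(name): a dict with "camera_matrix" (3x3 intrinsics, pixels), "R" (3x3) and "t" (3): a world point X has camera coordinates R X + t. Camera axes: x right, y down, z forward; pixel columns grow to the right and rows downward; lengths in mm; the calibration is good to about 2 mm. A picture is of the moment at which its call begins: read the wrist's pose just before it. camera_model takes no time and is no camera call; for the wrist camera it gives the pose at the moment of the call.
- bot.close_job(): hands the job in; it is judged then, once.
The state is a dict: "time": time; "joint_positions": joint angles; "dq": joint speeds; "tau": joint torques, N m; "tool_pos": TCP position; "tcp_rot": TCP orientation; "contact_force": force on the tool from outside, world axes, zero at the start; "moment": the same for the moment, N m; "grip_width": finger opening in mm; "finger_force": force on a finger pad.
Only numpy, scipy, OpenCV 4.12 (cv2) and the standard library are available. Lean on these libraries where they do the work, as an engineer would, in place of code of your own. Each camera call takes 0.05 s, during which the arm holds its last target. There are 200 camera calls.

## Working session

There is one attempt and no reset: what is moved stays moved. The work goes in short steps, Python scripts to look and compute and a tool call to move; the robot and the scene stay as the last step left them, time stands still between calls to the robot, and variables do not carry over. Pictures are saved under pics/ and viewed, at most 10 in all, crops included, and the job is handed in when it is done.

Besides the shell and the picture viewer there is one more tool, called as name(argument=value, ...) on one line, values as JSON. carry_out: Moves the arm, as the interface text tells. Its arguments: {"type":"object","properties":{"plan":{"type":"array"},"gripper":{"type":"number"}},"required":["plan"]}

```bash
mkdir -p pics
python3 - <<'E'
from plant import bot
import cv2
for n in("top","scene"):
    cv2.imwrite(f"pics/{n}0.png",cv2.resize(bot.capture(n)[:,:,::-1],(800,600),interpolation=cv2.INTER_CUBIC))
    m=bot.camera_model(n);print(m)
o=bot.get_obs();print(o,bot.grip_point_offset)
E
```

```text
{'camera_matrix': array([[419.4580152 ,   0.        , 257.38337141],
       [  0.        , 419.4580152 , 195.80868927],
       [  0.        ,   0.        ,   1.        ]]), 'R': array([[ 0.02859247, -0.99938726,  0.02018868],
       [-0.9896047 , -0.03114883, -0.14040044],
       [ 0.14094327, -0.01596442, -0.98988895]]), 't': array([  -1.53366334,  559.16741559, 1279.6244853 ])}
{'camera_matrix': array([[417.56424762,   0.        , 252.35467702],
       [  0.        , 417.56424762, 189.74273333],
       [  0.        ,   0.        ,   1.        ]]), 'R': array([[-0.43840099,  0.89873011,  0.00942107],
       [ 0.75632194,  0.37455671, -0.53636219],
       [-0.48557357, -0.22801636, -0.84393533]]), 't': array([ 213.84230184, -368.63154962, 1567.95664874])}
{'time': 0.1, 'joint_positions': array([-1.25002465e+00,  3.42609201e-01,  1.52488403e+00,  2.69241411e-05,
        1.27541710e+00, -1.46018127e-01]), 'dq': array([-0.00011023, -0.00200996, -0.00175383, -0.00059904, -0.00117589,
        0.00048901]), 'tau': array([ 1.37298455e-03, -4.32004988e+01, -2.44695514e+01,  7.18829851e-02,
        5.26929356e-02, -3.18034904e-05]), 'tool_pos': array([ 236.16863   , -468.48881087,  226.15030155]), 'tcp_rot': array([-3.14029275e+00, -2.17195321e-04,  4.66781809e-01]), 'contact_force': array([-0.33198942,  0.08226151,  0.34288239]), 'moment': array([ 0.00223272, -0.01147264, -0.02256288]), 'finger_force': 0.0, 'grip_width': 91.58701310925775} 18.8
```

View pics/top0.png

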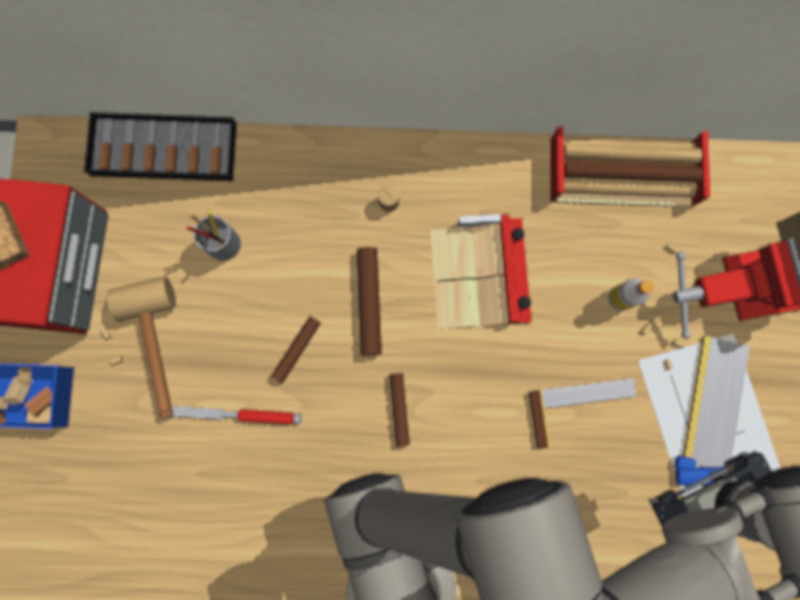

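View pics/scene0.png

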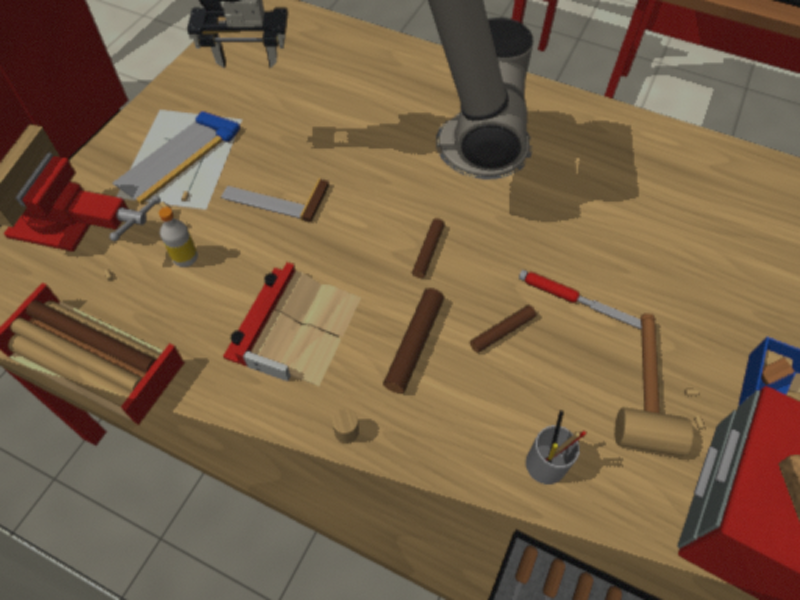

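The top view shows the big dowel at about (369,300), running from (367,248) to (371,355). The cradle lies to its right: ramp foot edge from (432,230) to (439,328), stop at (480,220), rail at x≈515. The dowel has to roll towards world -y, and the stop is at the +x end. I'll zoom in to measure.

```bash
cat > h.py <<'E'
import numpy as np,cv2
from plant import bot
def ray(m,u,v,z):
    R,t,K=m["R"],m["t"],m["camera_matrix"]
    d=R.T@np.linalg.inv(K)@np.array([u,v,1.]);c=-R.T@t
    return c+d*(z-c[2])/d[2]
def proj(m,X):
    p=m["camera_matrix"]@(m["R"]@np.asarray(X,float)+m["t"]);return p[:2]/p[2]
E
python3 - <<'E'
from h import *
im=bot.capture("top")[:,:,::-1];m=bot.camera_model("top")
cv2.imwrite("pics/crop1.png",cv2.resize(im[130:235,220:350],(780,630))[:600])
hsv=cv2.cvtColor(im,cv2.COLOR_BGR2HSV)
sub=im[150:240,222:250].max(2)<110
n,l,s,c=cv2.connectedComponentsWithStats(sub.astype(np.uint8))
k=1+s[1:,4].argmax();ys,xs=np.nonzero(l==k)
r=cv2.minAreaRect(np.float32(np.c_[xs+222,ys+150]));print(r)
b=cv2.boxPoints(r)
for p in b: print(p,ray(m,*p,22).round(1))
print('c',ray(m,*r[0],22))
E
```

```text
((235.25877380371094, 192.96963500976562), (68.30538940429688, 13.309357643127441), 87.70938873291016)
[227.24438 159.1102 ] [677.8 115.5  22. ]
[240.54312 158.57825] [681.   72.7  22. ]
[243.27316 226.82907] [461.3  56.6  22. ]
[229.97443 227.36102] [458.4  98.4  22. ]
c [568.36358246  85.71304114  22.        ]
```

View pics/crop1.png

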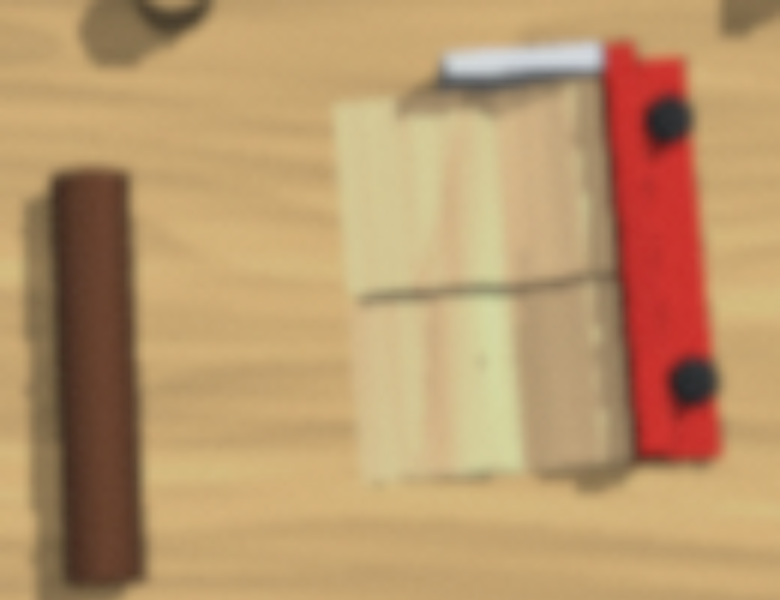

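Run:
```python
from h import *
m=bot.camera_model("top");print(-m["R"].T@m["t"])
# (crop px, model xyz)
P=[((333,100),(85,87,0)),((365,483),(-125,87,0)),((522,472),(-125,17,11)),((360,298),(-25,87,0)),((443,80),(85,30,46)),((605,74),(85,-55,46)),((720,458),(-125,-107,0))]
from scipy.optimize import least_squares
def pts(x):
    c,s=np.cos(x[2]),np.sin(x[2]);return [np.array([x[0]+c*a-s*b,x[1]+s*a+c*b,z]) for _,(a,b,z) in P[:6]]
f=lambda x:np.concatenate([proj(m,q)-(np.array(p)+.0)/6-[220,130] for q,(p,_) in zip(pts(x),P)])
r=least_squares(f,[600,-100,0.05],x_scale=[100,100,.1]);print(r.x,r.fun.reshape(-1,2).round(2))
for q,(p,w) in zip(pts(r.x),P): print(w,ray(m,p[0]/6+220,p[1]/6+130,w[2]).round(1),q.round(1))
```

```text
[ 373.04410029   36.31314918 1345.22445287]
[ 6.52232542e+02 -1.38900595e+02  1.20535272e-01] [[ 0.55  1.17]
 [ 1.58  0.48]
 [-2.62  0.01]
 [-0.65  0.91]
 [ 0.89 -0.65]
 [ 0.27 -1.88]]
(85, 87, 0) [730.1 -40.4   0. ] [726.2 -42.3   0. ]
(-125, 87, 0) [519.1 -62.4   0. ] [517.7 -67.6   0. ]
(-125, 17, 11) [ 526.4 -145.5   11. ] [ 526.1 -137.1   11. ]
(-25, 87, 0) [620.  -57.6  -0. ] [617.  -55.5   0. ]
(85, 30, 46) [730.8 -96.1  46. ] [733.  -98.9  46. ]
(85, -55, 46) [ 737.  -182.5   46. ] [ 743.2 -183.3   46. ]
```

Run:
```python
from h import *
m=bot.camera_model("top")
P=[((333,100),(85,87,0)),((365,483),(-125,87,0)),((522,472),(-125,0,1)),((360,298),(-25,87,0)),((443,80),(85,30,46)),((605,73),(85,-55,46))]
from scipy.optimize import least_squares
def pts(x):
    c,s=np.cos(x[2]),np.sin(x[2]);return [np.array([x[0]+c*a-s*b,x[1]+s*a+c*b,z]) for _,(a,b,z) in P]
f=lambda x:np.concatenate([proj(m,q)-(np.array(p)-2.5)/6-[220,130] for q,(p,_) in zip(pts(x),P)])
r=least_squares(f,[600,-100,0.05],x_scale=[100,100,.1]);print(r.x,r.fun.reshape(-1,2).round(2))
x=r.x;c,s=np.cos(x[2]),np.sin(x[2]);R=np.array([[c,-s],[s,c]])
np.save("cr.npy",x)
for p in ((569.5,85.8),(679.4,94.1),(459.9,77.5)): print(R.T@(np.array(p)-x[:2]))
for p in ((85,0),(-125,0),(0,87)): print(R@p+x[:2])
```

```text
[ 6.52512504e+02 -1.35103977e+02  9.43472789e-02] [[ 0.43  0.75]
 [-0.24  0.16]
 [ 0.43  0.25]
 [-1.65  0.54]
 [ 0.79 -0.65]
 [ 0.23 -1.04]]
[-61.83253122 227.74191767]
[ 48.36062025 225.65161419]
[-171.72701692  229.80395893]
[ 737.13447486 -127.09635066]
[ 528.06842971 -146.87989848]
[644.31646297 -48.49090131]
```

carry_out(plan=[{"tx": 23, "ty": 43, "rz": 0.1}, {"tx": 23, "ty": 43, "rz": 0.1}, {"tx": 23, "ty": 43, "rz": 0.1}, {"tx": 23, "ty": 43, "rz": 0.1}, {"tx": 23, "ty": 43, "rz": 0.1}, {"tx": 23, "ty": 43, "rz": 0.1}, {"tx": 23, "ty": 43, "rz": 0.1}, {"tx": 23, "ty": 43, "rz": 0.1}, {"tx": 23, "ty": 43, "rz": 0.1}, {"tx": 23, "ty": 43, "rz": 0.1}, {"tx": 23, "ty": 43, "rz": 0.1}, {"tx": 23, "ty": 43, "rz": 0.1}])

```text
invalid input at $.plan[0]: expected keys tx, ty, tz, rx, ry, rz
```

carry_out(plan=[{"tx": 23, "ty": 43, "tz": 0, "rx": 0, "ry": 0, "rz": 0.1}, {"tx": 23, "ty": 43, "tz": 0, "rx": 0, "ry": 0, "rz": 0.1}, {"tx": 23, "ty": 43, "tz": 0, "rx": 0, "ry": 0, "rz": 0.1}, {"tx": 23, "ty": 43, "tz": 0, "rx": 0, "ry": 0, "rz": 0.1}, {"tx": 23, "ty": 43, "tz": 0, "rx": 0, "ry": 0, "rz": 0.1}, {"tx": 23, "ty": 43, "tz": 0, "rx": 0, "ry": 0, "rz": 0.1}, {"tx": 23, "ty": 43, "tz": 0, "rx": 0, "ry": 0, "rz": 0.1}, {"tx": 23, "ty": 43, "tz": 0, "rx": 0, "ry": 0, "rz": 0.1}, {"tx": 23, "ty": 43, "tz": 0, "rx": 0, "ry": 0, "rz": 0.1}, {"tx": 23, "ty": 43, "tz": 0, "rx": 0, "ry": 0, "rz": 0.1}, {"tx": 23, "ty": 43, "tz": 0, "rx": 0, "ry": 0, "rz": 0.1}, {"tx": 23, "ty": 43, "tz": 0, "rx": 0, "ry": 0, "rz": 0.1}])

```text
time: 1.35
tool_pos: [512.8, 49.2, 226.6]
tcp_rot: [-3.141, 0.0, 1.671]
contact_force: [0.3, -1.3, 0.5]
grip_width: 91.8
finger_force: 0.0
```

carry_out(plan=[{"tx": 13, "ty": 25, "tz": -20, "rx": -0.105, "ry": -0.01, "rz": 0}, {"tx": 13, "ty": 25, "tz": -20, "rx": -0.105, "ry": -0.01, "rz": 0}, {"tx": 13, "ty": 25, "tz": -20, "rx": -0.105, "ry": -0.01, "rz": 0}, {"tx": 13, "ty": 25, "tz": -20, "rx": -0.105, "ry": -0.01, "rz": 0}, {"tx": 0, "ty": 0, "tz": 0, "rx": 0, "ry": 0, "rz": 0}])

```text
time: 1.85
tool_pos: [562.4, 151.8, 139.9]
tcp_rot: [-3.13, 0.425, 1.678]
contact_force: [0.1, -0.3, -1.1]
grip_width: 92.4
finger_force: 0.0
```

Run:
```python
from h import *
from scipy.spatial.transform import Rotation as S
o=bot.get_obs();R=S.from_euler('xyz',o["tcp_rot"]).as_matrix();print(R.round(3),o["tool_pos"],o["joint_positions"])
m=bot.camera_model("wrist");cv2.imwrite("pics/w1.png",bot.capture("wrist")[:,:,::-1])
for p in ((679.4,94.1,22),(459.9,77.5,22),(569.5,85.8,22)): print(proj(m,p))
```

```text
[[-0.097  0.995  0.033]
 [ 0.906  0.102 -0.411]
 [-0.412 -0.01  -0.911]] [562.37894527 151.79244241 139.92412049] [ 0.34971243  0.61742366  1.40020826 -0.42915223  1.27181538  0.40388649]
[351.91152099 191.38964704]
[162.68295141 186.22900672]
[257.56362903 188.80930139]
```

View pics/w1.png

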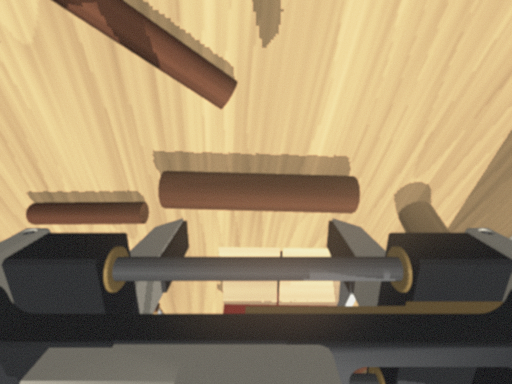

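Run:
```python
from h import *
m=bot.camera_model("top")
for p in ((318,320),(308,317),(321,326)): print(ray(m,p[0]/1.5625,p[1]/1.5625,12))
m=bot.camera_model("wrist")
for p in ((236,82),(222,107)): print(ray(m,*p,12))
```

```text
[528.47756988 185.91023775  12.        ]
[534.01394551 206.58009051  12.        ]
[516.34806403 179.2305767   12.        ]
[538.56212956 199.13411542  12.        ]
[526.28018153 173.98713566  12.        ]
```

carry_out(plan=[{"tx": 1, "ty": -6, "tz": -30, "rx": 0, "ry": 0, "rz": -0.01}, {"tx": 1, "ty": -6, "tz": -30, "rx": 0, "ry": 0, "rz": 0}, {"tx": 1, "ty": -5, "tz": -30, "rx": 0, "ry": 0, "rz": 0}, {"tx": 0, "ty": -4, "tz": -15, "rx": 0, "ry": 0, "rz": 0}, {"tx": 0, "ty": 0, "tz": -10, "rx": 0, "ry": 0, "rz": 0}, {"tx": 0, "ty": 0, "tz": 0, "rx": 0, "ry": 0, "rz": 0}, {"tx": 0, "ty": 0, "tz": 0, "rx": 0, "ry": 0, "rz": 0}])

```text
time: 2.6
tool_pos: [568.0, 126.0, 33.1]
tcp_rot: [3.14, 0.421, 1.655]
contact_force: [0.2, 0.2, 0.8]
grip_width: 92.0
finger_force: 0.0
```

carry_out(plan=[{"tx": 0, "ty": 0, "tz": -12, "rx": 0, "ry": 0, "rz": 0}, {"tx": 0, "ty": 0, "tz": -8, "rx": 0, "ry": 0, "rz": 0.005}, {"tx": 0, "ty": 0, "tz": -4, "rx": 0, "ry": 0, "rz": 0}, {"tx": 0.2, "ty": -2, "tz": 0, "rx": 0, "ry": 0, "rz": 0}, {"tx": 0.3, "ty": -3, "tz": 0, "rx": 0, "ry": 0, "rz": 0}, {"tx": 0.3, "ty": -3, "tz": 0, "rx": 0, "ry": 0, "rz": 0}, {"tx": 0.3, "ty": -3, "tz": 0, "rx": 0, "ry": 0, "rz": 0}, {"tx": 0.3, "ty": -3, "tz": 0, "rx": 0, "ry": 0, "rz": 0}, {"tx": 0.3, "ty": -3, "tz": 0, "rx": 0, "ry": 0, "rz": 0}, {"tx": 0.3, "ty": -3, "tz": 0, "rx": 0, "ry": 0, "rz": 0}, {"tx": 0.3, "ty": -3, "tz": 0, "rx": 0, "ry": 0, "rz": 0}, {"tx": 0.3, "ty": -3, "tz": 0, "rx": 0, "ry": 0, "rz": 0}])

```text
time: 3.8
tool_pos: [569.9, 99.9, 7.8]
tcp_rot: [-3.141, 0.422, 1.662]
contact_force: [0.1, 0.5, -0.4]
grip_width: 91.4
finger_force: 0.1
```

```bash
cat > d.py <<'E'
from h import *
x=np.load("cr.npy");c,s=np.cos(x[2]),np.sin(x[2]);Rc=np.array([[c,-s],[s,c]])
def look(z,name=None,x0=222):
    o=bot.get_obs();print(o["time"],"tcp",o["tool_pos"].round(1),"tcp_c",(Rc.T@(o["tool_pos"][:2]-x[:2])).round(1),"F",o["contact_force"].round(1))
    im=bot.capture("top")[:,:,::-1];m=bot.camera_model("top")
    if name: cv2.imwrite(name,cv2.resize(im[120:250,200:360],(800,650))[:600])
    mk=np.zeros((384,512),np.uint8)
    h=cv2.cvtColor(im,cv2.COLOR_BGR2HSV)
    mk[140:245,222:340]=((im.max(2)<115)&(h[...,1]>90)&(h[...,1]<200))[140:245,222:340]
    n,l,st,_=cv2.connectedComponentsWithStats(mk)
    k=1+st[1:,4].argmax();ys,xs=np.nonzero(l==k)
    r=cv2.minAreaRect(np.float32(np.c_[xs,ys]));print(r)
    print("dowel px ends in cradle:",[(Rc.T@(ray(m,*p,z)[:2]-x[:2])).round(1) for p in cv2.boxPoints(r)],(Rc.T@(ray(m,*r[0],z)[:2]-x[:2])).round(1))
if __name__=="__main__":
    import sys;look(float(sys.argv[1]),sys.argv[2] if len(sys.argv)>2 else None)
E
python3 d.py 22
```

```text
3.8 tcp [569.9  99.9   7.8] tcp_c [-60.1 241.7] F [ 0.1  0.5 -0.4]
((238.38275146484375, 193.0069122314453), (68.4111557006836, 15.091559410095215), 86.633544921875)
dowel px ends in cradle: [array([ 47.8, 242. ]), array([ 47.8, 193.4]), array([-172.8,  194.2]), array([-172.6,  241.7])] [-63.7 217.8]
```

carry_out(plan=[{"tx": 0.4, "ty": -4, "tz": 0, "rx": 0, "ry": 0, "rz": 0}, {"tx": 0.5, "ty": -5, "tz": 0, "rx": 0, "ry": 0, "rz": 0}, {"tx": 0.6, "ty": -6, "tz": 0, "rx": 0, "ry": 0, "rz": 0}, {"tx": 0.6, "ty": -6, "tz": 0, "rx": 0, "ry": 0, "rz": 0}, {"tx": 0.6, "ty": -6, "tz": 0, "rx": 0, "ry": 0, "rz": 0}, {"tx": 0.6, "ty": -6, "tz": 0, "rx": 0, "ry": 0, "rz": 0}, {"tx": 0.6, "ty": -6, "tz": 0, "rx": 0, "ry": 0, "rz": 0}, {"tx": 0.6, "ty": -6, "tz": 0, "rx": 0, "ry": 0, "rz": 0}, {"tx": 0.6, "ty": -6, "tz": 0, "rx": 0, "ry": 0, "rz": 0}, {"tx": 0.6, "ty": -6, "tz": 0, "rx": 0, "ry": 0, "rz": 0}, {"tx": 0.6, "ty": -6, "tz": 0, "rx": 0, "ry": 0, "rz": 0}, {"tx": 0.6, "ty": -6, "tz": 0, "rx": 0, "ry": 0, "rz": 0}])

```text
time: 5.05
tool_pos: [576.8, 30.7, 7.7]
tcp_rot: [-3.141, 0.422, 1.662]
contact_force: [-0.3, 1.2, 0.1]
grip_width: 92.0
finger_force: 0.0
```

carry_out(plan=[{"tx": 0.6, "ty": -6, "tz": 0, "rx": 0, "ry": 0, "rz": 0}, {"tx": 0.6, "ty": -6, "tz": 0, "rx": 0, "ry": 0, "rz": 0}, {"tx": 0.6, "ty": -6, "tz": 0, "rx": 0, "ry": 0, "rz": 0}, {"tx": 0.6, "ty": -6, "tz": 0, "rx": 0, "ry": 0, "rz": 0}, {"tx": 0.5, "ty": -5, "tz": 0, "rx": 0, "ry": 0, "rz": 0}, {"tx": 0.4, "ty": -4, "tz": 0, "rx": 0, "ry": 0, "rz": 0}, {"tx": 0.4, "ty": -4, "tz": 0, "rx": 0, "ry": 0, "rz": 0}, {"tx": 0.4, "ty": -4, "tz": 0, "rx": 0, "ry": 0, "rz": 0}, {"tx": 0.4, "ty": -4, "tz": 0, "rx": 0, "ry": 0, "rz": 0}])

```text
time: 5.95
tool_pos: [581.3, -14.1, 7.7]
tcp_rot: [-3.141, 0.422, 1.662]
contact_force: [0.4, -0.2, -0.1]
grip_width: 91.4
finger_force: 0.0
```

```bash
python3 d.py 22 pics/c2.png
```

```text
5.95 tcp [581.3 -14.1   7.7] tcp_c [-59.5 127.2] F [ 0.4 -0.2 -0.1]
((274.9751281738281, 191.00186157226562), (68.40787506103516, 13.811211585998535), 85.71085357666016)
dowel px ends in cradle: [array([ 46.8, 123.5]), array([47.5, 78.8]), array([-173.6,   78.7]), array([-174. ,  122.4])] [-64.6 100.9]
```

View pics/c2.png

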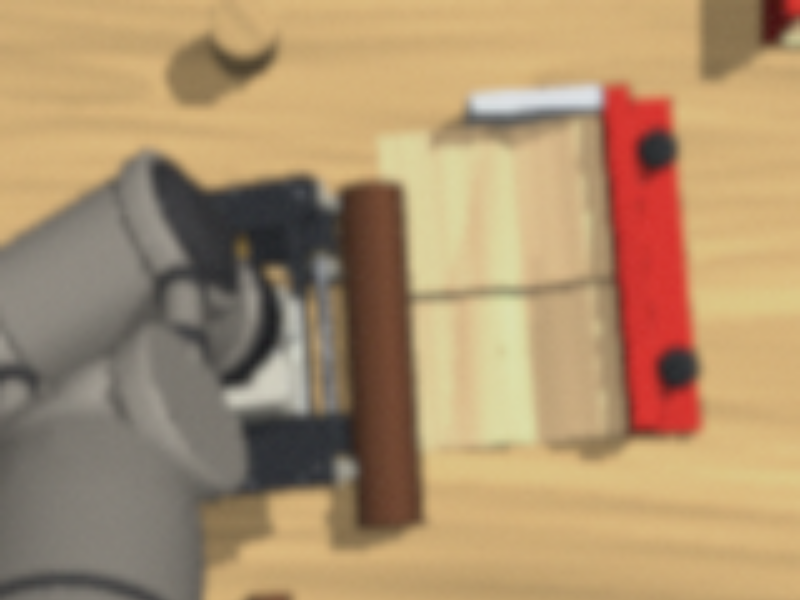

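The dowel is parallel to the groove at y_c≈101, right at the ramp foot (dowel x≈380 in the crop, ramp edge at 385–425). Next I'll push it up the ramp.

carry_out(plan=[{"tx": 0.4, "ty": -4, "tz": 0, "rx": 0, "ry": 0, "rz": 0}, {"tx": 0.4, "ty": -4, "tz": 0, "rx": 0, "ry": 0, "rz": 0}, {"tx": 0.4, "ty": -4, "tz": 0.5, "rx": 0, "ry": 0, "rz": 0}, {"tx": 0.4, "ty": -4, "tz": 0.6, "rx": 0, "ry": 0, "rz": 0}, {"tx": 0.4, "ty": -4, "tz": 0.6, "rx": 0, "ry": 0, "rz": 0}, {"tx": 0.4, "ty": -4, "tz": 0.6, "rx": 0, "ry": 0, "rz": 0}, {"tx": 0.4, "ty": -4, "tz": 0.6, "rx": 0, "ry": 0, "rz": 0}, {"tx": 0.4, "ty": -4, "tz": 0.6, "rx": 0, "ry": 0, "rz": 0}, {"tx": 0.4, "ty": -4, "tz": 0.6, "rx": 0, "ry": 0, "rz": 0}, {"tx": 0.4, "ty": -4, "tz": 0.6, "rx": 0, "ry": 0, "rz": 0}, {"tx": 0.4, "ty": -4, "tz": 0.6, "rx": 0, "ry": 0, "rz": 0}])

```text
time: 7.1
tool_pos: [585.7, -58.2, 13.1]
tcp_rot: [-3.141, 0.422, 1.662]
contact_force: [-0.2, 0.2, -0.1]
grip_width: 92.0
finger_force: 0.5
```

```bash
python3 d.py 28
```

```text
7.1 tcp [585.7 -58.2  13.1] tcp_c [-59.3  82.9] F [-0.2  0.2 -0.1]
((289.17254638671875, 189.9243621826172), (68.37397766113281, 13.166175842285156), 86.3086166381836)
dowel px ends in cradle: [array([46.4, 75.7]), array([46.6, 33.2]), array([-173.6,   36.5]), array([-173.6,   78. ])] [-64.8  55.9]
```

carry_out(plan=[{"tx": 0.4, "ty": -4, "tz": 0.6, "rx": 0, "ry": 0, "rz": 0}, {"tx": 0.4, "ty": -4, "tz": 0.6, "rx": 0, "ry": 0, "rz": 0}, {"tx": 0.4, "ty": -4, "tz": 0.6, "rx": 0, "ry": 0, "rz": 0}, {"tx": 0.4, "ty": -4, "tz": 0.6, "rx": 0, "ry": 0, "rz": 0}, {"tx": 0.4, "ty": -4, "tz": 0.6, "rx": 0, "ry": 0, "rz": 0}, {"tx": 0.4, "ty": -4, "tz": 0.6, "rx": 0, "ry": 0, "rz": 0}, {"tx": 0.4, "ty": -4, "tz": 0.6, "rx": 0, "ry": 0, "rz": 0}, {"tx": 0.3, "ty": -3, "tz": 0.5, "rx": 0, "ry": 0, "rz": 0}, {"tx": 0.3, "ty": -3, "tz": 0.4, "rx": 0, "ry": 0, "rz": 0}, {"tx": 0.3, "ty": -3, "tz": 0.3, "rx": 0, "ry": 0, "rz": 0}])

```text
time: 8.15
tool_pos: [589.4, -95.1, 18.5]
tcp_rot: [-3.141, 0.422, 1.662]
contact_force: [-0.1, 0.7, 0.2]
grip_width: 91.8
finger_force: 0.0
```

```bash
python3 d.py 31
```

```text
8.15 tcp [589.4 -95.1  18.5] tcp_c [-59.1  45.7] F [-0.1  0.7  0.2]
((301.2808532714844, 188.85284423828125), (68.37397766113281, 12.940836906433105), 86.3086166381836)
dowel px ends in cradle: [array([46.8, 36.5]), array([47. , -5.3]), array([-172.9,   -1.1]), array([-172.9,   39.7])] [-64.3  17.5]
```

Just at the crest, so I'll keep nudging slowly.

carry_out(plan=[{"tx": 0.2, "ty": -2, "tz": 0.2, "rx": 0, "ry": 0, "rz": 0}, {"tx": 0.2, "ty": -2, "tz": 0, "rx": 0, "ry": 0, "rz": 0}, {"tx": 0.2, "ty": -2, "tz": 0, "rx": 0, "ry": 0, "rz": 0}, {"tx": 0.2, "ty": -2, "tz": 0, "rx": 0, "ry": 0, "rz": 0}, {"tx": 0, "ty": 0, "tz": 0, "rx": 0, "ry": 0, "rz": 0}, {"tx": 0, "ty": 0, "tz": 0, "rx": 0, "ry": 0, "rz": 0}, {"tx": 0, "ty": 0, "tz": 0, "rx": 0, "ry": 0, "rz": 0}])

```text
time: 8.9
tool_pos: [590.2, -102.8, 18.6]
tcp_rot: [-3.141, 0.422, 1.662]
contact_force: [0.1, 0.2, -0.2]
grip_width: 91.8
finger_force: 0.0
```

```bash
python3 d.py 26 pics/c3.png
```

```text
8.9 tcp [ 590.2 -102.8   18.6] tcp_c [-59.  38.] F [ 0.1  0.2 -0.2]
((306.0352478027344, 188.95883178710938), (68.48997497558594, 13.11510181427002), 85.60128784179688)
dowel px ends in cradle: [array([46.6, 22.2]), array([ 47.4, -20.3]), array([-173.8,  -18.5]), array([-174.3,   23. ])] [-64.8   1.6]
```

View pics/c3.png

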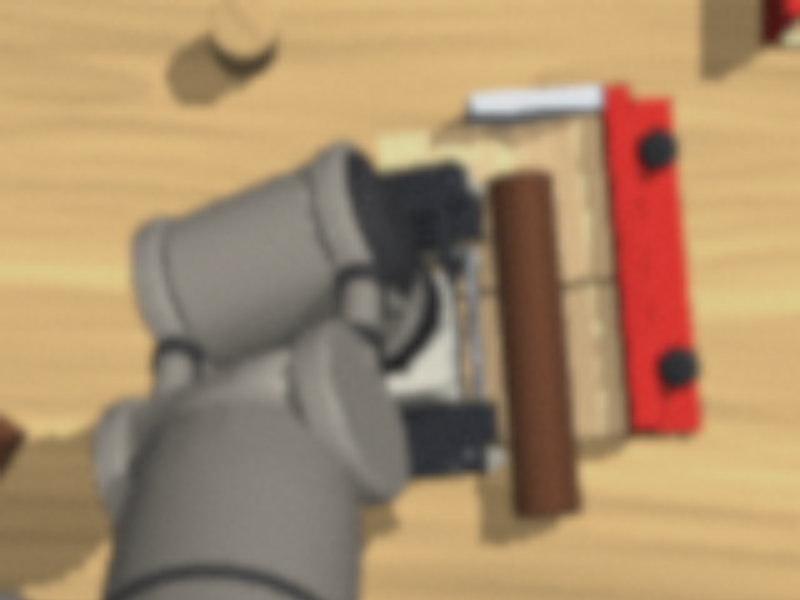

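The dowel lies in the V at y_c≈1 (crop (535,340)), with its end about 38 mm short of the stop. I'll retreat along the tool axis, straighten up, and close and turn the gripper on the way to the tail.

carry_out(plan=[{"tx": -0.5, "ty": 5, "tz": 4, "rx": 0, "ry": 0, "rz": 0}, {"tx": -1, "ty": 10, "tz": 20, "rx": 0, "ry": 0, "rz": 0}, {"tx": -1, "ty": 10, "tz": 25, "rx": 0, "ry": 0, "rz": 0}, {"tx": 0, "ty": 5, "tz": 30, "rx": 0, "ry": 0, "rz": 0}, {"tx": 0, "ty": 0, "tz": 25, "rx": 0.105, "ry": 0.01, "rz": 0}, {"tx": 0, "ty": 0, "tz": 10, "rx": 0.105, "ry": 0.01, "rz": 0}, {"tx": 0, "ty": 0, "tz": 0, "rx": 0.105, "ry": 0.01, "rz": 0}, {"tx": 0, "ty": 0, "tz": 0, "rx": 0.105, "ry": 0.01, "rz": 0}, {"tx": 0, "ty": 0, "tz": 0, "rx": 0, "ry": 0, "rz": 0}])

```text
time: 9.85
tool_pos: [588.1, -75.0, 133.3]
tcp_rot: [-3.141, -0.0, 1.659]
contact_force: [-0.1, -0.0, -0.3]
grip_width: 91.9
finger_force: 0.0
```

carry_out(plan=[{"tx": -12, "ty": -7, "tz": 0, "rx": 0, "ry": 0, "rz": -0.14}, {"tx": -12, "ty": -7, "tz": 0, "rx": 0, "ry": 0, "rz": -0.14}, {"tx": -12, "ty": -7, "tz": 0, "rx": 0, "ry": 0, "rz": -0.14}, {"tx": -12, "ty": -7, "tz": 0, "rx": 0, "ry": 0, "rz": -0.14}, {"tx": -12, "ty": -7, "tz": 0, "rx": 0, "ry": 0, "rz": -0.14}, {"tx": -12, "ty": -7, "tz": 0, "rx": 0, "ry": 0, "rz": -0.14}, {"tx": -12, "ty": -7, "tz": 0, "rx": 0, "ry": 0, "rz": -0.14}, {"tx": -12, "ty": -7, "tz": 0, "rx": 0, "ry": 0, "rz": -0.14}, {"tx": -12, "ty": -7, "tz": 0, "rx": 0, "ry": 0, "rz": -0.14}, {"tx": -12, "ty": -7, "tz": 0, "rx": 0, "ry": 0, "rz": -0.14}, {"tx": -12, "ty": -7, "tz": 0, "rx": 0, "ry": 0, "rz": -0.14}, {"tx": 0, "ty": 0, "tz": 0, "rx": 0, "ry": 0, "rz": 0}], gripper=1)

```text
time: 11.05
tool_pos: [454.5, -149.5, 132.5]
tcp_rot: [-3.141, 0.002, 0.121]
contact_force: [-0.9, 0.1, -0.2]
grip_width: 1.8
finger_force: 0.0
```

```bash
python3 d.py 26
python3 - <<'E'
from h import *
m=bot.camera_model("wrist");cv2.imwrite("pics/w2.png",bot.capture("wrist")[:,:,::-1])
E
```

```text
11.05 tcp [ 454.5 -149.5  132.5] tcp_c [-198.5    4.4] F [-0.9  0.1 -0.2]
((305.5242919921875, 183.18435668945312), (56.90367126464844, 13.214320182800293), 85.51539611816406)
dowel px ends in cradle: [array([46.6, 22.7]), array([ 47.4, -20.1]), array([-137.1,  -18.9]), array([-137.7,   23.1])] [-46.1   1.7]
```

View pics/w2.png

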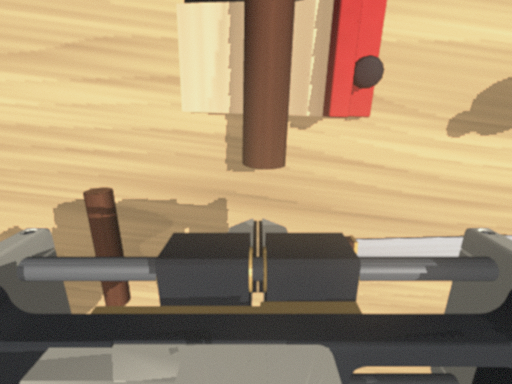

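carry_out(plan=[{"tx": -6, "ty": -5, "tz": -25, "rx": 0, "ry": 0, "rz": -0.025}, {"tx": 0, "ty": 0, "tz": -30, "rx": 0, "ry": 0, "rz": 0}, {"tx": 0, "ty": 0, "tz": -30, "rx": 0, "ry": 0, "rz": 0}, {"tx": 0, "ty": 0, "tz": -20, "rx": 0, "ry": 0, "rz": 0}, {"tx": 0, "ty": 0, "tz": -12, "rx": 0, "ry": 0, "rz": 0}, {"tx": 0, "ty": 0, "tz": -4, "rx": 0, "ry": 0, "rz": 0}, {"tx": 0, "ty": 0, "tz": 0, "rx": 0, "ry": 0, "rz": 0}])

```text
time: 11.85
tool_pos: [450.1, -154.6, 11.6]
tcp_rot: [-3.14, 0.0, 0.099]
contact_force: [-0.7, -0.2, 0.7]
grip_width: 0.3
finger_force: 0.0
```

```bash
python3 d.py 26
python3 - <<'E'
from d import *
m=bot.camera_model("wrist")
im=bot.capture("wrist")[:,:,::-1];cv2.imwrite("pics/w3.png",im)
print(bot.get_obs()["tcp_rot"])
for xc,yc,z in((-174,0,48),(-174,22,26),(-174,-22,26),(-195,0,12)):
    p=Rc@(xc,yc)+x[:2];print(proj(m,(*p,z)).round(0))
E
```

```text
11.85 tcp [ 450.1 -154.6   11.6] tcp_c [-203.4   -0.4] F [-0.7 -0.2  0.7]
((305.5215148925781, 184.17115783691406), (58.84457778930664, 13.346566200256348), 85.84036254882812)
dowel px ends in cradle: [array([46.7, 22.7]), array([ 47.2, -20.6]), array([-143.4,  -18.3]), array([-143.8,   24.1])] [-49.3   2. ]
[-3.14066562e+00 -1.39517613e-03  9.80748845e-02]
[256. 214.]
[219. 199.]
[294. 200.]
[256. 222.]
```

View pics/w3.png

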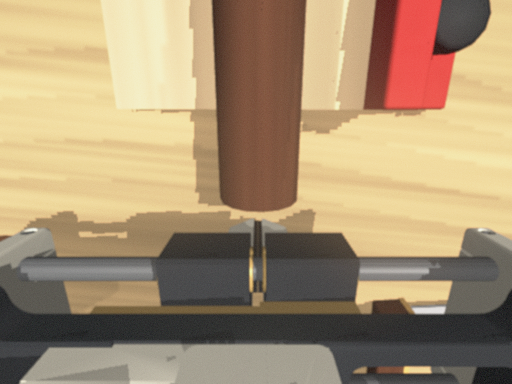

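The tail at (259,205) is centred on the fingers at (258,225). I'll push gently.

carry_out(plan=[{"tx": 4, "ty": 0.4, "tz": 0, "rx": 0, "ry": 0, "rz": 0}, {"tx": 4, "ty": 0.4, "tz": 0, "rx": 0, "ry": 0, "rz": 0}, {"tx": 4, "ty": 0.4, "tz": 0, "rx": 0, "ry": 0, "rz": 0}, {"tx": 2, "ty": 0.2, "tz": 0, "rx": 0, "ry": 0, "rz": 0}, {"tx": 2, "ty": 0.2, "tz": 0, "rx": 0, "ry": 0, "rz": 0}, {"tx": 2, "ty": 0.2, "tz": 0, "rx": 0, "ry": 0, "rz": 0}, {"tx": 2, "ty": 0.2, "tz": 0, "rx": 0, "ry": 0, "rz": 0}, {"tx": 2, "ty": 0.2, "tz": 0, "rx": 0, "ry": 0, "rz": 0}, {"tx": 2, "ty": 0.2, "tz": 0, "rx": 0, "ry": 0, "rz": 0}, {"tx": 2, "ty": 0.2, "tz": 0, "rx": 0, "ry": 0, "rz": 0}, {"tx": 2, "ty": 0.2, "tz": 0, "rx": 0, "ry": 0, "rz": 0}, {"tx": 2, "ty": 0.2, "tz": 0, "rx": 0, "ry": 0, "rz": 0}])

```text
time: 13.15
tool_pos: [479.8, -151.8, 11.6]
tcp_rot: [-3.14, 0.0, 0.097]
contact_force: [-2.0, -1.1, 1.2]
grip_width: 0.9
finger_force: 0.8
```

carry_out(plan=[{"tx": 2, "ty": 0.2, "tz": 0, "rx": 0, "ry": 0, "rz": 0}, {"tx": 2, "ty": 0.2, "tz": 0, "rx": 0, "ry": 0, "rz": 0}, {"tx": 2, "ty": 0.2, "tz": 0, "rx": 0, "ry": 0, "rz": 0}, {"tx": 2, "ty": 0.2, "tz": 0, "rx": 0, "ry": 0, "rz": 0}, {"tx": 2, "ty": 0.2, "tz": 0, "rx": 0, "ry": 0, "rz": 0}])

```text
time: 13.65
tool_pos: [489.9, -150.8, 11.6]
tcp_rot: [-3.14, -0.0, 0.097]
contact_force: [-1.9, -0.5, 0.4]
grip_width: 0.1
finger_force: 0.7
```

```bash
python3 d.py 26
```

```text
13.65 tcp [ 489.9 -150.8   11.6] tcp_c [-163.4   -0.3] F [-1.9 -0.5  0.4]
((304.7786560058594, 171.06556701660156), (46.98805618286133, 13.308754920959473), 84.80557250976562)
dowel px ends in cradle: [array([70.1, 23.1]), array([ 71.5, -20.1]), array([-82.1, -21. ]), array([-83.3,  21.6])] [-6.6  0.9]
```

carry_out(plan=[{"tx": 2, "ty": 0.2, "tz": 0, "rx": 0, "ry": 0, "rz": 0}, {"tx": 2, "ty": 0.2, "tz": 0, "rx": 0, "ry": 0, "rz": 0}, {"tx": 2, "ty": 0.2, "tz": 0, "rx": 0, "ry": 0, "rz": 0}, {"tx": 2, "ty": 0.2, "tz": 0, "rx": 0, "ry": 0, "rz": 0}, {"tx": 1, "ty": 0.1, "tz": 0, "rx": 0, "ry": 0, "rz": 0}, {"tx": 1, "ty": 0.1, "tz": 0, "rx": 0, "ry": 0, "rz": 0}, {"tx": 1, "ty": 0.1, "tz": 0, "rx": 0, "ry": 0, "rz": 0}])

```text
time: 14.4
tool_pos: [500.7, -149.7, 11.6]
tcp_rot: [-3.14, 0.0, 0.097]
contact_force: [-1.4, 0.4, -0.3]
grip_width: 0.7
finger_force: 0.7
```

carry_out(plan=[{"tx": 1, "ty": 0.1, "tz": 0, "rx": 0, "ry": 0, "rz": 0}, {"tx": 1, "ty": 0.1, "tz": 0, "rx": 0, "ry": 0, "rz": 0}])

```text
time: 14.6
tool_pos: [502.7, -149.5, 11.6]
tcp_rot: [-3.14, 0.0, 0.097]
contact_force: [-0.7, -0.9, -0.3]
grip_width: 0.6
finger_force: 0.7
```

carry_out(plan=[{"tx": 1, "ty": 0.1, "tz": 0, "rx": 0, "ry": 0, "rz": 0}, {"tx": 1, "ty": 0.1, "tz": 0, "rx": 0, "ry": 0, "rz": 0}])

```text
time: 14.8
tool_pos: [504.8, -149.3, 11.6]
tcp_rot: [-3.14, 0.0, 0.097]
contact_force: [-2.2, -0.2, -0.3]
grip_width: 0.2
finger_force: 0.7
```

carry_out(plan=[{"tx": 1, "ty": 0.1, "tz": 0, "rx": 0, "ry": 0, "rz": 0}])

```text
time: 14.9
tool_pos: [505.8, -149.2, 11.6]
tcp_rot: [-3.14, 0.0, 0.097]
contact_force: [-1.3, -0.2, 0.2]
grip_width: 0.5
finger_force: 0.7
```

carry_out(plan=[{"tx": 1, "ty": 0.1, "tz": 0, "rx": 0, "ry": 0, "rz": 0}])

```text
time: 15.0
tool_pos: [506.8, -149.1, 11.7]
tcp_rot: [-3.14, 0.0, 0.097]
contact_force: [-0.8, -0.4, 0.8]
grip_width: -0.1
finger_force: 0.7
```

```bash
python3 d.py 26 pics/c4.png
```

```text
15.0 tcp [ 506.8 -149.1   11.7] tcp_c [-146.4   -0.2] F [-0.8 -0.4  0.8]
((303.8367919921875, 165.72021484375), (43.97309494018555, 13.10179328918457), 86.3086166381836)
dowel px ends in cradle: [array([83.6, 22.5]), array([ 83.8, -20.1]), array([-60.4, -17.2]), array([-60.5,  24.8])] [11.1  2.5]
```

View pics/c4.png

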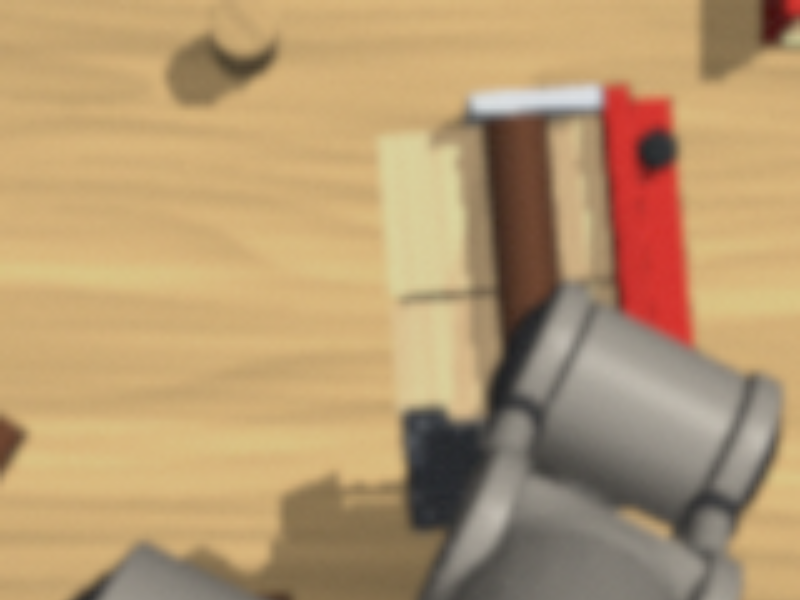

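The end is at the stop within a millimetre or two (crop (517,115)). I'll creep forward until the force rises.

carry_out(plan=[{"tx": 0.6, "ty": 0.05, "tz": 0, "rx": 0, "ry": 0, "rz": 0}, {"tx": 0.4, "ty": 0.05, "tz": 0, "rx": 0, "ry": 0, "rz": 0}])

```text
time: 15.25
tool_pos: [507.7, -149.1, 11.7]
tcp_rot: [-3.14, 0.0, 0.097]
contact_force: [-1.2, -0.9, -0.8]
grip_width: 0.4
finger_force: 0.8
```

carry_out(plan=[{"tx": 0.5, "ty": 0.05, "tz": 0, "rx": 0, "ry": 0, "rz": 0}, {"tx": 0.5, "ty": 0.05, "tz": 0, "rx": 0, "ry": 0, "rz": 0}])

```text
time: 15.45
tool_pos: [507.7, -149.0, 11.7]
tcp_rot: [-3.139, 0.002, 0.098]
contact_force: [-6.7, -2.5, 4.0]
grip_width: 0.5
finger_force: 3.9
```

carry_out(plan=[{"tx": 0.5, "ty": 0.05, "tz": 0, "rx": 0, "ry": 0, "rz": 0}])

```text
time: 15.55
tool_pos: [507.7, -149.0, 11.6]
tcp_rot: [-3.139, 0.003, 0.098]
contact_force: [-9.7, -2.5, 5.9]
grip_width: 0.3
finger_force: 4.9
```

The tool has stalled and the force has risen to about 10 N, so the dowel is against the stop. I'll back away straight.

carry_out(plan=[{"tx": -0.7, "ty": -0.05, "tz": 0, "rx": 0, "ry": 0, "rz": 0}, {"tx": -0.8, "ty": -0.1, "tz": 0, "rx": 0, "ry": 0, "rz": 0}, {"tx": -3, "ty": -0.3, "tz": 0, "rx": 0, "ry": 0, "rz": 0}, {"tx": -10, "ty": -1, "tz": 0, "rx": 0, "ry": 0, "rz": 0}, {"tx": -20, "ty": -2, "tz": 0, "rx": 0, "ry": 0, "rz": 0}, {"tx": -10, "ty": -1, "tz": 25, "rx": 0, "ry": 0, "rz": 0}, {"tx": 0, "ty": 0, "tz": 40, "rx": 0, "ry": 0, "rz": 0}, {"tx": 0, "ty": 0, "tz": 40, "rx": 0, "ry": 0, "rz": 0}, {"tx": 0, "ty": -30, "tz": 30, "rx": 0, "ry": 0, "rz": 0}, {"tx": 0, "ty": -40, "tz": 0, "rx": 0, "ry": 0, "rz": 0}, {"tx": 0, "ty": -40, "tz": 0, "rx": 0, "ry": 0, "rz": 0}, {"tx": 0, "ty": -40, "tz": 0, "rx": 0, "ry": 0, "rz": 0}])

```text
time: 16.75
tool_pos: [464.2, -304.6, 147.1]
tcp_rot: [-3.14, -0.001, 0.098]
contact_force: [0.0, 0.6, 0.3]
grip_width: 0.5
finger_force: 0.0
```

carry_out(plan=[{"tx": 0, "ty": -40, "tz": 0, "rx": 0, "ry": 0, "rz": 0}, {"tx": 0, "ty": -40, "tz": 0, "rx": 0, "ry": 0, "rz": 0}, {"tx": 0, "ty": 0, "tz": 0, "rx": 0, "ry": 0, "rz": 0}, {"tx": 0, "ty": 0, "tz": 0, "rx": 0, "ry": 0, "rz": 0}])

```text
time: 17.15
tool_pos: [463.8, -383.6, 146.0]
tcp_rot: [-3.138, 0.0, 0.096]
contact_force: [-0.1, 0.8, 0.2]
grip_width: 0.6
finger_force: 0.0
```

```bash
python3 d.py 26 pics/c5.png
```

```text
17.15 tcp [ 463.8 -383.6  146. ] tcp_c [-211.2 -229.6] F [-0.1  0.8  0.2]
((305.0479431152344, 177.11346435546875), (67.8713150024414, 13.194169998168945), 85.53284454345703)
dowel px ends in cradle: [array([84.9, 22.6]), array([ 85.8, -20.4]), array([-135.1,  -18.8]), array([-135.7,   23.1])] [-26.3   1.6]
```

View pics/c5.png

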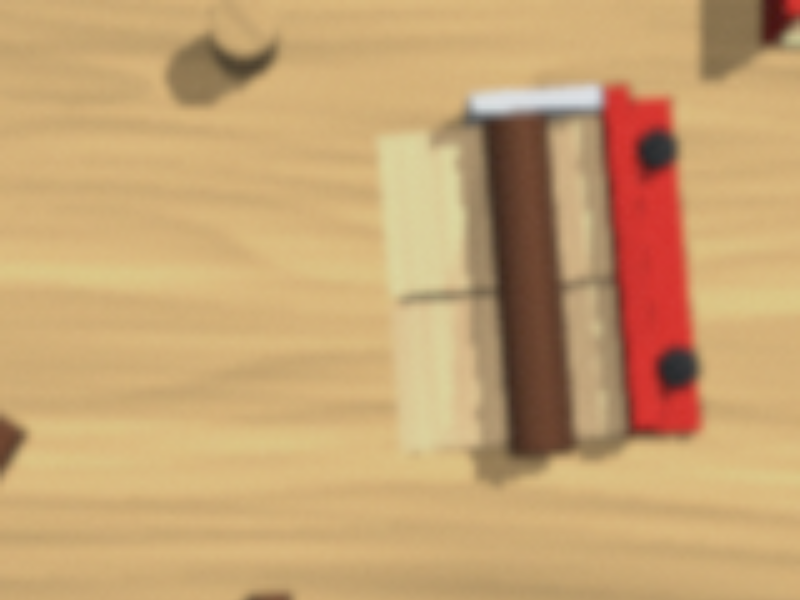

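The dowel lies in the V with its end against the stop: it spans x_c from 85 to -135, and the overhang is 10 mm as specified. The arm is clear, so I'll hand in.

```bash
python3 -c "
from plant import bot
print(bot.close_job())"
```

```text
the job is handed in; nothing more can be done
None
```

The walnut dowel was rolled up the ramp into the V-groove and pushed endwise until it met the aluminium stop; it lies there with the arm clear, and the job was handed in at about 17 s.

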